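# Tuck the carrier plate under the shaker's flap and hold it flat

### The arm

A 7-joint arm with a two-finger parallel gripper is mounted at the origin on the work surface. World frame = base frame: x ahead of the robot, y to its left, z up, the work surface at z = 0. Lengths are in m, angles in degrees, forces in N, time in s.
With the tool pointing down it reaches from about 0.425 to 0.975 m from the base axis. Payload 16.7 kg.
Tool frame: the origin (TCP) lies midway between the tips of the shut fingers; the grasp point (between the pads) lies 19 mm behind it (manip.grip_point_offset is the distance from the TCP to the grasp point, in m); z points along the fingers, y is the line along which they close (so a half turn about z gives the same grasp; the last joint's range is limited). The gripper opens to 85 mm and grips with 20 to 120 N. Pads are 22 mm wide; open, the fingers measure 114 mm over their backs; the gripper's body (76 mm by 85 mm) begins 54 mm behind the grasp point. The pads swing forward as they close: fully open they stand 13 mm farther back than shut.
Start: joints at [60.533, 24.414, 4.234, 92.017, -1.954, 63.644, -3.845], TCP at [0.241, -0.631, 0.231] pointing down, gripper open.
Joint ranges: [-163.25, 163.25], [-28.42, 122.38], [-70.27, 78.77], [12.13, 141.07], [-58.53, 238.53], [9.26, 117.41], [-156.51, 156.51]. Speed limits (degrees/s): [108.29, 108.29, 136.94, 136.94, 172.46, 172.46, 172.46].

### API

Orientations are given as a 3x3 rotation matrix whose columns are the frame's x, y, z axes.
In Python, from plant import read_state, cams, job, manip gives the robot as it stands.
- The arm moves only by the tool jog_arm, never from a script. Its argument "steps" is a list of rows, each an object with "delta_pos": the shift along the tool's x, y, z in m, a list of three; "yaw": the turn about the tool's z in rad. In form: [{"delta_pos": [tx, ty, tz], "yaw": yaw}, ...]. A call has exactly 5 rows; each row is the pose to reach, as a shift and turn from the pose commanded when the call began, along the tool's axes at that moment; what a row does not reach only later rows make up. A row lasts 1/8 s, in which the tool goes at most 62.5 mm and 10.7 degrees, less where a joint would pass 70% of its speed; a pose out of reach is approached as far as the arm can. A call with a gripper value outside its range is refused whole. "fingers" is the closure, from -1 (fully open) to 1 (shut), so that 0 is half open, set as the call begins (left out, the last holds). The fingers move at their own pace and stop on an object; "force" is the grip in N (left out, the last holds). Time passes only in rows, so rows that repeat a pose let the fingers close, or fill a call up. It gives the time, the measured TCP pose, the force, the opening and the grip force at its end, in the units of the state.
- read_state(): the state, without advancing time (a new reading comes with each control period).
- cams.read_camera(name): name is "scene" or "top" or "wrist"; returns the picture (480x640x3 uint8, red, green, blue); there is no depth.
- cams.camera_params(name): a dict with "fovy" (degrees; the focal length in pixels is half the picture's height over the tangent of half this angle, whatever the lens; pixels are square), "cx", "cy" (the principal point, pixels), "distortion" ([k1, k2, p1, p2, k3] as OpenCV has them; the pictures are not rectified), "rvec" (rotation vector, rad) and "tvec" (3), from world to camera coordinates, as OpenCV has them. Camera axes: x right, y down, z forward; pixel columns grow to the right and rows downward; lengths in m; the calibration is good to about 2 mm. A picture is of the moment at which its call begins: read the wrist's pose just before it. camera_params takes no time and is no camera call; for the wrist camera it gives the pose at the moment of the call.
- job.finish_job(): hands the job in; it is judged then, once.
The state is a dict: "clock": time; "joint_pos": joint angles; "qvel": joint speeds; "effort": joint torques, N m; "tcp_pos": TCP position; "orientation": TCP orientation; "wrist_force": force on the tool from outside, world axes, zero at the start; "torque": the same for the moment, N m; "grip_width": finger opening in m; "grip_force": force on a finger pad.
Only numpy, scipy, OpenCV 4.12 (cv2) and the standard library are available. Lean on these libraries where they do the work, as an engineer would, in place of code of your own. Each camera call takes 0.05 s, during which the arm holds its last target. There are 200 camera calls.

### The job

Pick up the aluminium carrier plate by its upright rib and slide its plain edge under the hinged steel flap on the shaker's deck until it meets the stop, square and central, without lifting the flap. Then press the plate down flat and firmly on the deck against the sprung bar, and finish while still gripping the rib and holding it pressed there, ready for someone to screw it down. Leave everything else on the bench where it is.

Things in the scene. Friction and masses are not known exactly. Their poses are not given: they have to be found in the camera images.
- carrier_grip (a point): Centre of the grey upright rib (12 mm wide in x, 50 long in y, from 5 to 41 mm above the plate's underside) on the loose carrier, an aluminium plate 90 (x) by 110 (y) by 5 mm, 0.12-0.26 kg, flat on the bench. This point: 23 mm above the underside, midway in x, 75 mm behind the plain edge. y points to the plain thin edge, z up. The other edge, 35 mm behind, is turned up 22 mm high.
- carrier_edge (a point): Middle of the carrier's plain edge, the one that goes under the flap, at the plate's underside; axes as carrier_grip, from which it lies 75 mm along y and 23 mm down.
- deck: Fixed aluminium deck (200 mm x, 270 mm y, 16 mm thick) on the white bench shaker (housing 240 by 300 mm); origin at the centre of the deck's underside, 64 mm above the bench; its level top is 80 mm above the bench. Its y axis is the way the carrier is pushed under the flap; the half towards -y is clear.
- home (a point): Point on the deck's top (80 mm above the bench), on its centre line 75 mm along y from its centre, at the foot of the stop, a 7 mm high steel bar 100 mm wide (x). The middle of the carrier's plain edge belongs here. Axes as the deck's: y into the stop, z up.
- lip (a point): Middle of the flap's free front edge, at rest 40 mm before home (-y) and 14 mm above the deck. Flap: steel sheet 110 mm wide (x), 2 mm thick, lying by its own weight (0.09 kg); its flat part spans the last 30 mm before the stop, 8 mm clear over the deck; its front 10 mm flares up as a lead-in. Flap and hinge stand at most 22 mm above the deck.
- flap (a joint): Angle of the flap about its hinge, 25 mm beyond home: 0 lying down, growing as its free edge is lifted (0.06 rad is 4 mm at the lip).
- bar (a joint): Travel (m) of a sprung round rubber bar (50 mm long in x, its top 18 mm wide in y) in the middle of the deck, 75 mm before home: right below the rib when the carrier is home. 0: 4 mm proud of the deck; 0.004: flush. It pushes up with 3 N at 0 and 6 N when flush. Keep pushing down with 10 to 25 N in all, so that the plate also bears on the deck.
- petri: Bystander: clear flat dish, 90 mm across, 15 mm high; origin under its centre.
- beaker: Bystander: glass beaker, 70 mm across, 90 mm high; origin under its centre.
- bottle: Bystander: amber bottle, 80 mm across, 150 mm high; origin under its centre.
- jar: Bystander: amber jar, 60 mm across, 90 mm high; origin under its centre.
- tipbox: Bystander: white box with clear lid, 82 by 112 by 57 mm high; origin under its centre.
- pipette: Bystander: hand pipette lying on the bench, 280 mm long along its x, 30 mm wide, 28 mm high; origin under its middle.
Not all that is in view belongs to the job. Leave any blue or red look-alike of the part that bears carrier_grip alone.

How it is judged (in metres and radians):
On the way:
1. the carrier's plain edge has entered under the flap, which still lies down (y of carrier_edge in the frame of home between -0.032 and -0.008 m and z of carrier_edge in the frame of home between -0.003 and 0.006 m and x of carrier_edge in the frame of home between -0.03 and 0.03 m and value of joint flap below 0.06 rad), for 0.05 s.
At the end, for the whole second after the job is handed in: Plain edge within 6 mm of the stop, 12 mm of the centre line, 0.08 rad of square; plate flat (edge within 2 mm, tilt under 0.03 rad, bar pressed down over 3 mm), bearing on the deck with over 1.5 N, fingers still gripping it (over 3 N); flap lying down (under 0.03 rad) (y of carrier_edge in the frame of home between -0.006 and 0.004 m and x of carrier_edge in the frame of home between -0.012 and 0.012 m and z of carrier_edge in the frame of home below 0.002 m and angle between the y axis of carrier_edge and the y axis of home, either way round below 0.08 rad and angle between carrier_grip's own z axis and vertical below 0.03 rad and value of joint bar above 0.003 m and value of joint flap below 0.03 rad and contact force between carrier and deck above 1.5 N and contact force between the fingers and carrier above 3 N); the arm keeps its last pose, push and grip.
It fails at once if the flap was lifted (more than 0.06 rad, about 4 mm at its lip) (value of joint flap above 0.06 rad).
It fails at once if a bystander was moved by more than 30 mm (distance of any of petri, beaker, bottle, jar, tipbox, pipette from where it was at the start of the episode above 0.03 m).
It also fails if it takes over 35 s, if anything falls off the work surface, if the arm or the gripper's body presses on something with over 40 N, if the wrist force passes 120 N, or if a joint passes its speed limit or range.

## Working session

There is one attempt and no reset: what is moved stays moved. The work goes in short steps, Python scripts to look and compute and a tool call to move; the robot and the scene stay as the last step left them, time stands still between calls to the robot, and variables do not carry over. Pictures are saved under pics/ and viewed, at most 10 in all, crops included, and the job is handed in when it is done.

Besides the shell and the picture viewer there is one more tool, called after "Request:" by a JSON object that holds its "name" and its "arguments", one argument or row to a line. jog_arm: Moves the arm, as the interface text tells. Its arguments: {"type":"object","properties":{"steps":{"type":"array","items":{"type":"object","properties":{"delta_pos":{"type":"array","items":{"type":"number"}},"yaw":{"type":"number"}}}},"fingers":{"type":"number"},"force":{"type":"number"}},"required":["steps"]}

```bash
mkdir -p pics; ls; cat > h.py <<'E'
import numpy as np, cv2
from plant import read_state, cams, job, manip
def par(n):
    p=cams.camera_params(n); f=240/np.tan(np.radians(p["fovy"])/2)
    K=np.array([[f,0,p["cx"]],[0,f,p["cy"]],[0,0,1.]]); R=cv2.Rodrigues(np.array(p["rvec"],float))[0]
    return K,np.array(p["distortion"],float),R,np.array(p["tvec"],float).ravel()
def ray(P,uv):
    K,D,R,t=P; n=cv2.undistortPoints(np.array(uv,float).reshape(-1,1,2),K,D).reshape(-1,2)
    return -R.T@t,np.c_[n,np.ones(len(n))]@R
def onz(P,uv,z):
    c,d=ray(P,uv); return c+d*((z-c[2])/d[:,2])[:,None]
def proj(P,X):
    K,D,R,t=P; return cv2.projectPoints(np.array(X,float).reshape(-1,1,3),cv2.Rodrigues(R)[0],t,K,D)[0].reshape(-1,2)
def shot(n,f):
    P=par(n); im=cams.read_camera(n); cv2.imwrite(f"pics/{f}.png",im[:,:,::-1]); return P,im
E
python3 - <<'E'
from h import *
for n in("top","scene","wrist"):
    P,im=shot(n,n+"0"); print(n,(-P[2].T@P[3]).round(3),P[2].round(2).tolist())
s=read_state();print(s["clock"],s["tcp_pos"],s["orientation"],s["grip_width"])
E
```

```text
pics
top [ 0.43  -0.008  1.179] [[-0.01, -1.0, 0.02], [-1.0, 0.01, -0.03], [0.03, -0.02, -1.0]]
scene [ 1.281 -0.668  0.739] [[0.62, 0.78, 0.03], [0.43, -0.32, -0.84], [-0.65, 0.53, -0.54]]
wrist [ 0.308 -0.606  0.372] [[0.36, -0.93, -0.0], [-0.9, -0.34, 0.28], [-0.26, -0.1, -0.96]]
0.15 [ 0.24067974 -0.63030129  0.23080298] [[ 9.34210659e-01  3.56721570e-01 -4.06811668e-04]
 [ 3.56721795e-01 -9.34210253e-01  8.73732421e-04]
 [-6.83684303e-05 -9.61368730e-04 -9.99999536e-01]] 0.08525970554822325
```

View pics/top0.png

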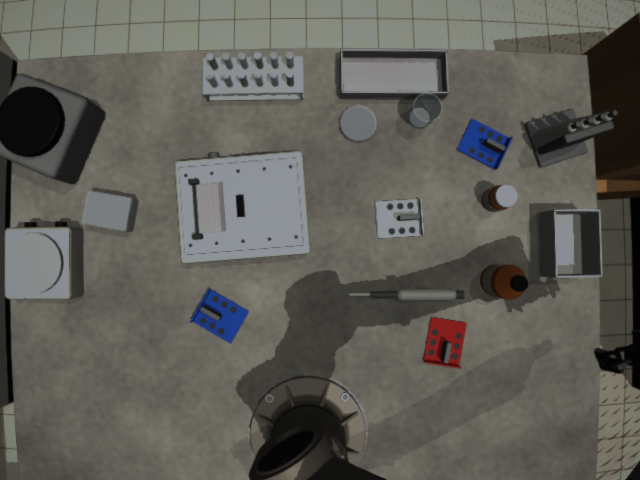

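View pics/scene0.png

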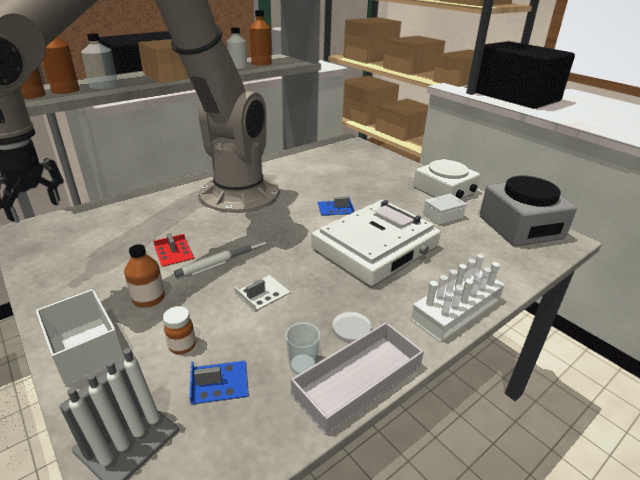

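The top view shows the candidates for the carrier: silver at (400,217), blue at (485,143), blue at (219,315) and red at (444,342). I choose the silver one. Its turned-up edge is on the right at col 421 and its plain edge on the left at col 377. The shaker is at (242,207), with the flap at about (207,208) and the bar slot at (240,206).

```bash
python3 - <<'E'
from h import *
P=par("top"); im=cv2.imread("pics/top0.png")
a=cv2.resize(im[185:250,365:435],None,fx=6,fy=6,interpolation=2)
b=cv2.resize(im[145:270,170:315],None,fx=4,fy=4,interpolation=2)[:,:]
c=np.zeros((890+20,580,3),np.uint8)
w=np.zeros((500,420+580,3),np.uint8); w[:390,:420]=a; w[:500,420:]=b
cv2.imwrite("pics/c1.png",cv2.resize(w,(800,400)))
g=im.astype(int); m=((g.min(2)>125)).astype(np.uint8)
for n,(x0,x1,y0,y1),z in(("plate",(365,435,185,250),.005),("deck",(165,320,140,270),.064)):
    q=np.zeros_like(m); q[y0:y1,x0:x1]=m[y0:y1,x0:x1]
    c=max(cv2.findContours(q,0,1)[0],key=cv2.contourArea); r=cv2.minAreaRect(c); bx=cv2.boxPoints(r); X=onz(P,bx,z)
    print(n,bx.round(1).tolist(),X.round(4).tolist(),np.linalg.norm(X-np.roll(X,1,0),axis=1).round(4))
E
```

```text
plate [[375.70001220703125, 201.1999969482422], [416.6000061035156, 198.5], [419.1000061035156, 235.10000610351562], [378.1000061035156, 237.8000030517578]] [[0.5591, -0.1733, 0.005], [0.565, -0.274, 0.005], [0.4756, -0.278, 0.005], [0.4703, -0.1776, 0.005]] [0.0889 0.1009 0.0894 0.1005]
deck [[173.60000610351562, 161.39999389648438], [300.8999938964844, 151.3000030517578], [308.8999938964844, 252.5], [181.60000610351562, 262.5]] [[0.6517, 0.3017, 0.064], [0.6703, 0.0058, 0.064], [0.4367, -0.0097, 0.064], [0.4172, 0.2829, 0.064]] [0.2352 0.2965 0.2341 0.2933]
```

View pics/c1.png

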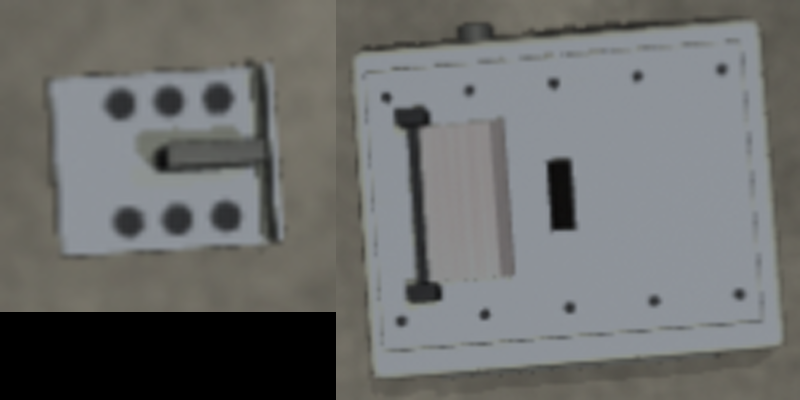

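The crop shows the silver carrier, with its grey rib, turned-up edge on the right and plain edge on the left. The size checks at 89 × 101 mm plus the turned-up edge, so this is the one. The deck shows the flap at its left end and the bar in the middle.

Request:
{"name": "jog_arm", "arguments": {
  "steps": [
    {"delta_pos": [0.05,-0.032,0],"yaw": -0.18},
    {"delta_pos": [0.1,-0.065,0],"yaw": -0.36},
    {"delta_pos": [0.15,-0.097,0],"yaw": -0.54},
    {"delta_pos": [0.2,-0.13,0],"yaw": -0.72},
    {"delta_pos": [0.25,-0.162,0],"yaw": -0.9}
  ],
  "fingers": -1,
  "force": 100
}}

```text
clock: 0.78
tcp_pos: [0.4173, -0.3883, 0.2314]
orientation: [[0.296, 0.955, 0.0], [0.955, -0.296, -0.0], [-0.0, 0.0, -1.0]]
wrist_force: [0.7, -1.6, 0.0]
grip_width: 0.085
grip_force: 0.0
```

```bash
cat >> h.py <<'E'
def go(p,az):
    """print tool-frame shift+yaw to world TCP p with tool x at azimuth az (deg)"""
    s=read_state(); R=np.array(s["orientation"]); a=np.degrees(np.arctan2(R[1,0],R[0,0]))
    print("t",round(s["clock"],2),"tcp",np.round(s["tcp_pos"],4),"az",a.round(2),"tilt z",R[:,2].round(4),"F",np.round(s["wrist_force"],2),"M",np.round(s["torque"],2),"w",round(s["grip_width"],4),"gf",s["grip_force"])
    print("delta",(R.T@(np.array(p)-s["tcp_pos"])).round(4),"yaw",round(-np.radians(az-a),4))
E
python3 - <<'E'
from h import *
P=par("top"); im=cv2.imread("pics/top0.png")
m=(im.max(2)<60).astype(np.uint8); q=np.zeros_like(m); q[190:222,230:252]=m[190:222,230:252]
r=cv2.minAreaRect(max(cv2.findContours(q,0,1)[0],key=cv2.contourArea)); b=cv2.boxPoints(r)
print("bar",r, onz(P,[r[0]],.083), onz(P,b,.083).round(4).tolist())
go([.519,-.25,.2],93)
E
```

```text
bar ((239.5, 205.5), (21.0, 7.0), 90.0) [[0.54444189 0.14556082 0.083     ]] [[0.5684, 0.1534, 0.083], [0.5681, 0.1375, 0.083], [0.5206, 0.1378, 0.083], [0.5208, 0.1536, 0.083]]
t 0.78 tcp [ 0.4173 -0.3883  0.2314] az 72.8 tilt z [ 0.e+00 -1.e-04 -1.e+00] F [ 0.66 -1.55  0.05] M [ 0.02 -0.08 -0.04] w 0.085 gf 0.0
delta [0.1622 0.0562 0.0314] yaw -0.3526
```

Request:
{"name": "jog_arm", "arguments": {
  "steps": [
    {"delta_pos": [0.04,0.014,0.01],"yaw": -0.12},
    {"delta_pos": [0.08,0.028,0.02],"yaw": -0.24},
    {"delta_pos": [0.12,0.042,0.03],"yaw": -0.353},
    {"delta_pos": [0.162,0.056,0.031],"yaw": -0.353},
    {"delta_pos": [0.162,0.056,0.031],"yaw": -0.353}
  ]
}}

```text
clock: 1.4
tcp_pos: [0.5206, -0.249, 0.2001]
orientation: [[-0.052, 0.999, 0.0], [0.999, 0.052, 0.001], [0.001, 0.0, -1.0]]
wrist_force: [0.1, -0.7, -0.0]
grip_width: 0.0853
grip_force: 0.0
```

```bash
python3 - <<'E'
from h import *
go([.519,-.25,.012],93)
P,im=shot("wrist","w1")
print(proj(P,[[.519,-.25,.041],[.5147,-.1755,.005]]).round(1))
E
```

```text
t 1.4 tcp [ 0.5206 -0.249   0.2001] az 92.98 tilt z [ 4.0e-04  1.5e-03 -1.0e+00] F [ 0.15 -0.67 -0.03] M [-0.04  0.04  0.04] w 0.0853 gf 0.0
delta [-0.0012 -0.0017  0.1881] yaw -0.0003
[[311.8 212. ]
 [311.2 110. ]]
```

View pics/w1.png

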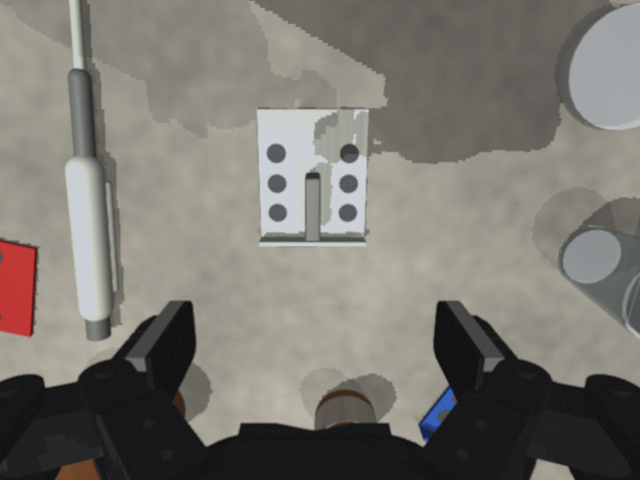

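The wrist view shows the carrier nearly square: plain edge at row 108 (cols 258–368), rib at about (313,208), turned-up edge at row 242. The grip prediction of (312,212) fits.

```bash
python3 - <<'E'
from h import *
P=par("wrist"); im=cv2.imread("pics/w1.png"); hsv=cv2.cvtColor(im,cv2.COLOR_BGR2GRAY)
e=onz(P,[[258,108],[368,108]],.005); print("edge",e.round(4),e.mean(0),"len",np.linalg.norm(e[1]-e[0]),np.degrees(np.arctan2(*(e[1]-e[0])[[1,0]])))
r=onz(P,[[305,175],[321,175],[305,238],[320,238]],.041); print("rib top",r.round(4))
f=onz(P,[[260,243],[366,243]],.022); print("flange top",f.round(4))
g=hsv
for row in(120,135,230): print(row,[int(x) for x in np.where(np.abs(np.diff(g[row,240:390].astype(int)))>25)[0]+240])
for col in (265,290,310,355): print(col,[int(x) for x in np.where(np.abs(np.diff(g[95:255,col].astype(int)))>25)[0]+95])
E
```

```text
edge [[ 0.4713 -0.1782  0.005 ]
 [ 0.5585 -0.174   0.005 ]] [ 0.51492271 -0.1761167   0.005     ] len 0.0873313650154017 2.7697501690572546
rib top [[ 0.5114 -0.2243  0.041 ]
 [ 0.5232 -0.2237  0.041 ]
 [ 0.5134 -0.2732  0.041 ]
 [ 0.5251 -0.2726  0.041 ]]
flange top [[ 0.4762 -0.2852  0.022 ]
 [ 0.5639 -0.281   0.022 ]]
120 [257, 317]
135 [257, 313, 367]
230 [261, 304, 319, 320, 363, 364]
265 [106, 108, 109, 233, 240, 241, 242]
290 [108, 232, 233, 241, 242, 245]
310 [108, 109, 168, 171, 172, 178, 241, 242, 245]
355 [106, 108, 109, 144, 145, 146, 159, 160, 161, 176, 177, 189, 190, 207, 216, 217, 231, 232, 241, 242]
```

Request:
{"name": "jog_arm", "arguments": {
  "steps": [
    {"delta_pos": [-0.001,-0.002,0.055],"yaw": 0.003},
    {"delta_pos": [-0.001,-0.002,0.11],"yaw": 0.003},
    {"delta_pos": [-0.001,-0.002,0.16],"yaw": 0.003},
    {"delta_pos": [-0.001,-0.002,0.187],"yaw": 0.003},
    {"delta_pos": [-0.001,-0.002,0.187],"yaw": 0.003}
  ]
}}

```text
clock: 2.08
tcp_pos: [0.5149, -0.2539, 0.0116]
orientation: [[-0.043, 0.999, -0.004], [0.999, 0.043, 0.001], [0.001, -0.004, -1.0]]
wrist_force: [-0.2, 1.6, 0.6]
grip_width: 0.0857
grip_force: 0.0
```

Request:
{"name": "jog_arm", "arguments": {
  "steps": [
    {"delta_pos": [0,0,0],"yaw": 0},
    {"delta_pos": [0,0,0],"yaw": 0},
    {"delta_pos": [0,0,0],"yaw": 0},
    {"delta_pos": [0,0,0],"yaw": 0},
    {"delta_pos": [0,0,0],"yaw": 0}
  ],
  "fingers": 1,
  "force": 100
}}

```text
clock: 2.7
tcp_pos: [0.5173, -0.2538, 0.0141]
orientation: [[-0.044, 0.999, 0.001], [0.999, 0.044, -0.001], [-0.001, 0.001, -1.0]]
wrist_force: [-1.5, 0.5, 9.1]
grip_width: 0.0106
grip_force: 98.9
```

Request:
{"name": "jog_arm", "arguments": {
  "steps": [
    {"delta_pos": [0,0,0],"yaw": 0},
    {"delta_pos": [0,0,0],"yaw": 0},
    {"delta_pos": [0,0,0],"yaw": 0},
    {"delta_pos": [0,0,0],"yaw": 0},
    {"delta_pos": [0,0,0],"yaw": 0}
  ]
}}

```text
clock: 3.32
tcp_pos: [0.5173, -0.2538, 0.0141]
orientation: [[-0.044, 0.999, 0.001], [0.999, 0.044, -0.001], [-0.001, 0.001, -1.0]]
wrist_force: [-1.9, 0.4, 11.0]
grip_width: 0.0103
grip_force: 98.9
```

```bash
python3 - <<'E'
from h import *
go([.5185,-.2502,.013],92.8)
E
```

```text
t 3.33 tcp [ 0.5173 -0.2538  0.0141] az 92.51 tilt z [ 1.e-03 -6.e-04 -1.e+00] F [-1.86  0.4  10.99] M [ 0.1   0.39 -0.05] w 0.0103 gf 98.88074040412903
delta [0.0035 0.0014 0.0011] yaw -0.005
```

Request:
{"name": "jog_arm", "arguments": {
  "steps": [
    {"delta_pos": [0,0,-0.01],"yaw": 0},
    {"delta_pos": [0,0,-0.04],"yaw": 0},
    {"delta_pos": [0,0,-0.09],"yaw": 0},
    {"delta_pos": [0,0,-0.13],"yaw": 0},
    {"delta_pos": [0,0,-0.13],"yaw": 0}
  ]
}}

```text
clock: 3.95
tcp_pos: [0.5183, -0.2542, 0.1469]
orientation: [[-0.044, 0.999, 0.005], [0.999, 0.044, -0.002], [-0.003, 0.005, -1.0]]
wrist_force: [-0.1, -0.4, -2.1]
grip_width: 0.0102
grip_force: 97.7
```

Request:
{"name": "jog_arm", "arguments": {
  "steps": [
    {"delta_pos": [0,0,0],"yaw": 0},
    {"delta_pos": [0,0,0],"yaw": 0},
    {"delta_pos": [0,0,0],"yaw": 0},
    {"delta_pos": [0,0,0],"yaw": 0},
    {"delta_pos": [0,0,0],"yaw": 0}
  ]
}}

```text
clock: 4.58
tcp_pos: [0.5168, -0.2534, 0.1431]
orientation: [[-0.044, 0.999, -0.0], [0.999, 0.044, 0.0], [0.0, -0.0, -1.0]]
wrist_force: [0.2, -0.3, -0.9]
grip_width: 0.0103
grip_force: 97.7
```

```bash
python3 - <<'E'
from h import *
go([.5185,-.2502,.143],93.75)
P,im=shot("wrist","w2"); shot("scene","s2"); shot("top","t2")
E
```

```text
t 4.58 tcp [ 0.5168 -0.2534  0.1431] az 92.52 tilt z [-3.e-04  3.e-04 -1.e+00] F [ 0.19 -0.26 -0.9 ] M [0.02 0.07 0.  ] w 0.0103 gf 97.69008994102478
delta [0.0032 0.0019 0.0001] yaw -0.0215
```

View pics/w2.png

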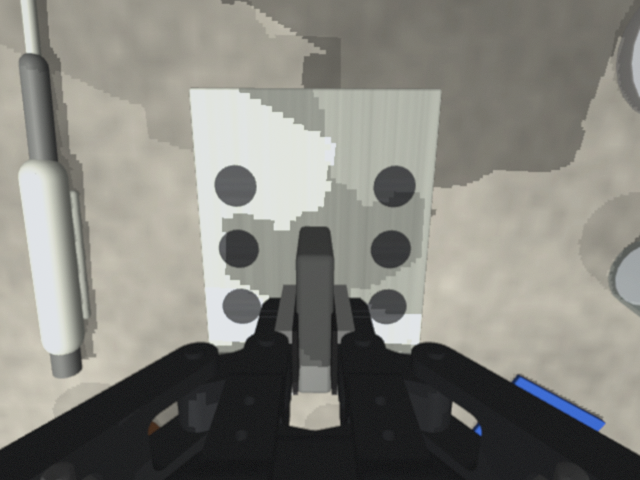

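The carrier is in the grip. Its plain edge runs from (190,88) to (441,90), and the holes are visible at rows 186, 248 and 306. I'll solve for the in-hand pose from the edge corners and holes, with hole coordinates taken from the picture on the bench.

```bash
cat >> h.py <<'E'
BY=np.array([-np.sin(np.radians(2.8)),np.cos(np.radians(2.8)),0]);BX=np.array([BY[1],-BY[0],0])
def dark(im,boxes):
    g=cv2.cvtColor(im,cv2.COLOR_BGR2GRAY); o=[]
    for x,y,r in boxes:
        s=g[y-r:y+r,x-r:x+r]; t=cv2.threshold(s,0,1,cv2.THRESH_BINARY_INV+cv2.THRESH_OTSU)[1]
        c=max(cv2.findContours(t,0,1)[0],key=cv2.contourArea); (a,b),_,_=cv2.fitEllipse(c); o.append([a+x-r,b+y-r])
    return np.array(o)
E
python3 - <<'E'
from h import *
K,D,_,_=par("wrist")
# w1 wrist pose: TCP moved rigidly, so rebuild extrinsics from the camera-in-tool transform
s=read_state(); R=np.array(s["orientation"]); P2=par("wrist")
p=np.array(s["tcp_pos"]); Rct=P2[2]@R; tct=P2[2]@p+P2[3]
R1=np.array([[-.052,.9986,0],[.9986,.052,.0015],[.001,.0004,-1.]]); p1=np.array([.5206,-.249,.2001])
P1=(K,D,Rct@R1.T,tct-Rct@R1.T@p1)
i1=cv2.imread("pics/w1.png"); i2=cv2.imread("pics/w2.png")
h1=dark(i1,[(276,153,14),(349,153,14),(276,183,14),(349,183,14)]); h2=dark(i2,[(235,186,26),(395,186,26),(238,248,26),(391,248,26)])
print(h1.round(1).tolist(),h2.round(1).tolist())
X=onz(P1,h1,.005); E=onz(P1,[[258,108],[368,108.3]],.005); e0=E.mean(0); a=E[1]-E[0]; bx=a/np.linalg.norm(a); by=np.array([-bx[1],bx[0],0])
H=np.c_[(X-e0)@bx,(X-e0)@by,np.full(4,.005)]; print("edge",E.round(4).tolist(),np.degrees(np.arctan2(bx[1],bx[0])));print(H.round(4))
H[:,0]-=H[:,0].mean(); np.save("holes.npy",H)
obj=np.r_[[[-.045,0,.005],[.045,0,.005]],H]; img=np.r_[[[190,88.5],[441,90]],h2]
ok,rv,tv=cv2.solvePnP(obj,img,K,D); Ro=cv2.Rodrigues(rv)[0]
err=cv2.projectPoints(obj,rv,tv,K,D)[0].reshape(-1,2)-img; print("reproj",err.round(1).tolist())
Rw=P2[2].T@Ro; tw=P2[2].T@(tv.ravel()-P2[3]); print("edge world",tw.round(4),"\n",Rw.round(4))
print("edge in tool",(R.T@(tw-p)).round(4),"\n",(R.T@Rw).round(4))
E
```

```text
[[275.9, 153.0], [348.8, 152.8], [276.6, 183.2], [348.1, 183.5]] [[235.1, 185.5], [394.2, 186.3], [238.8, 248.3], [390.3, 248.8]]
edge [[0.4724, -0.1762, 0.005], [0.5597, -0.172, 0.005]] 2.76145341271236
[[-0.0304 -0.0351  0.005 ]
 [ 0.0294 -0.0349  0.005 ]
 [-0.0304 -0.0601  0.005 ]
 [ 0.0295 -0.0601  0.005 ]]
reproj [[-0.1, -0.6], [-0.0, -0.6], [1.2, 0.4], [-0.9, -0.2], [0.2, 0.3], [-0.4, 0.8]]
edge world [ 0.5141 -0.1744  0.1258] 
 [[ 0.9993 -0.0367 -0.0022]
 [ 0.0367  0.9989  0.0285]
 [ 0.0011 -0.0286  0.9996]]
edge in tool [0.0792 0.0008 0.0175] 
 [[-0.0072  0.9996  0.0287]
 [ 1.      0.0072 -0.001 ]
 [-0.0012  0.0287 -0.9996]]
```

Request:
{"name": "jog_arm", "arguments": {
  "steps": [
    {"delta_pos": [0.03,0.004,0],"yaw": -0.005},
    {"delta_pos": [0.08,0.011,0],"yaw": -0.01},
    {"delta_pos": [0.135,0.018,0],"yaw": -0.02},
    {"delta_pos": [0.19,0.026,0],"yaw": -0.026},
    {"delta_pos": [0.24,0.033,0],"yaw": -0.026}
  ]
}}

```text
clock: 5.35
tcp_pos: [0.5393, -0.0104, 0.1436]
orientation: [[-0.07, 0.998, 0.001], [0.998, 0.07, 0.0], [0.0, 0.001, -1.0]]
wrist_force: [1.0, -0.5, -1.5]
grip_width: 0.0104
grip_force: 97.7
```

Request:
{"name": "jog_arm", "arguments": {
  "steps": [
    {"delta_pos": [0.03,0.004,0],"yaw": 0},
    {"delta_pos": [0.055,0.007,0],"yaw": 0},
    {"delta_pos": [0.07,0.009,0],"yaw": 0},
    {"delta_pos": [0.07,0.009,0],"yaw": 0},
    {"delta_pos": [0.07,0.009,0],"yaw": 0}
  ]
}}

```text
clock: 5.98
tcp_pos: [0.5433, 0.0569, 0.1432]
orientation: [[-0.069, 0.998, -0.0], [0.998, 0.069, -0.0], [-0.0, -0.0, -1.0]]
wrist_force: [-0.2, -0.7, -1.6]
grip_width: 0.0106
grip_force: 97.7
```

Request:
{"name": "jog_arm", "arguments": {
  "steps": [
    {"delta_pos": [0,0,0],"yaw": 0},
    {"delta_pos": [0,0,0],"yaw": 0},
    {"delta_pos": [0,0,0],"yaw": 0},
    {"delta_pos": [0,0,0],"yaw": 0},
    {"delta_pos": [0,0,0],"yaw": 0}
  ]
}}

```text
clock: 6.6
tcp_pos: [0.5433, 0.0582, 0.1434]
orientation: [[-0.07, 0.998, 0.0], [0.998, 0.07, 0.0], [0.0, 0.0, -1.0]]
wrist_force: [0.2, -0.4, -1.6]
grip_width: 0.0103
grip_force: 97.7
```

```bash
python3 - <<'E'
from h import *
go([.5477,.0863,.143],94)
P,im=shot("wrist","w3")
print(proj(P,[[.5394,.2202,.08],[.5421,.1803,.094],[.5421-.055,.1803-.0036,.094],[.5421+.055,.1803+.0036,.094]]).round(1).tolist())
E
```

```text
t 6.6 tcp [0.5433 0.0582 0.1434] az 94.01 tilt z [ 0.  0. -1.] F [ 0.21 -0.37 -1.65] M [-0.04 -0.01  0.02] w 0.0103 gf 97.7178168296814
delta [0.0278 0.0063 0.0004] yaw 0.0002
[[330.9, -113.0], [331.0, -15.0], [198.3, -15.6], [463.7, -14.7]]
```

View pics/w3.png

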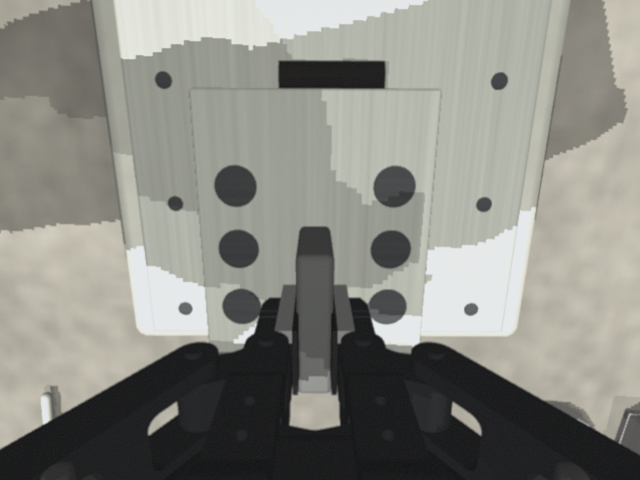

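The plate lies over the deck's clear half. The bar shows beyond the plain edge at cols 279–386, rows 61–87, and the deck screws are at (163,80) and (499,80). I'll use these to refine the deck pose from close range.

```bash
python3 - <<'E'
from h import *
P=par("wrist"); im=cv2.imread("pics/w3.png")
h=dark(im,[(163,80,14),(499,80,14),(175,204,12),(484,204,12),(186,309,12),(471,309,12)])
X=onz(P,h,.08); print(h.round(1).tolist(),X.round(4).tolist())
mid=(X[::2]+X[1::2])/2; print("mids",mid.round(4).tolist(),"widths",np.linalg.norm(X[1::2]-X[::2],axis=1).round(4))
print("az from rows",[np.degrees(np.arctan2(d[1],d[0])).round(2)+90 for d in X[1::2]-X[::2]],"cols",[np.degrees(np.arctan2(*(X[i]-X[i+4])[[1,0]])).round(2) for i in(0,1)])
b=onz(P,[[279,61],[386,61]],.082); print("bar far edge",b.round(4),b.mean(0))
h0=np.array([[190,88.5],[441,90]]); e=onz(P,h0,.1434-.0153+.005); print("edge",e.round(4).tolist(),e.mean(0))
E
```

```text
[[163.0, 79.7], [499.0, 80.6], [175.1, 203.0], [483.6, 204.1], [185.0, 308.1], [470.6, 308.9]] [[0.4661, 0.1392, 0.08], [0.625, 0.1496, 0.08], [0.4701, 0.0797, 0.08], [0.6289, 0.09, 0.08], [0.4739, 0.02, 0.08], [0.6328, 0.0304, 0.08]]
mids [[0.5456, 0.1444, 0.08], [0.5495, 0.0849, 0.08], [0.5534, 0.0252, 0.08]] widths [0.1593 0.1592 0.1593]
az from rows [np.float64(93.78), np.float64(93.72), np.float64(93.75)] cols [np.float64(93.76), np.float64(93.75)]
bar far edge [[0.5208 0.1509 0.082 ]
 [0.5703 0.1543 0.082 ]] [0.54550289 0.15264101 0.082     ]
edge [[0.4943, 0.1342, 0.1331], [0.5828, 0.1398, 0.1331]] [0.53856228 0.13700552 0.1331    ]
```

Request:
{"name": "jog_arm", "arguments": {
  "steps": [
    {"delta_pos": [0.012,0.003,0],"yaw": 0},
    {"delta_pos": [0.027,0.007,0],"yaw": 0},
    {"delta_pos": [0.027,0.007,0.005],"yaw": 0},
    {"delta_pos": [0.027,0.007,0.02],"yaw": 0},
    {"delta_pos": [0.027,0.007,0.033],"yaw": 0}
  ]
}}

```text
clock: 7.28
tcp_pos: [0.548, 0.0851, 0.1089]
orientation: [[-0.07, 0.998, -0.001], [0.998, 0.07, -0.0], [-0.0, -0.001, -1.0]]
wrist_force: [-0.4, -0.5, -2.8]
grip_width: 0.0101
grip_force: 97.7
```

Request:
{"name": "jog_arm", "arguments": {
  "steps": [
    {"delta_pos": [0,0,0.004],"yaw": 0},
    {"delta_pos": [0,0,0.008],"yaw": 0},
    {"delta_pos": [0,0,0.008],"yaw": 0},
    {"delta_pos": [0,0,0.008],"yaw": 0},
    {"delta_pos": [0,0,0.008],"yaw": 0}
  ]
}}

```text
clock: 7.9
tcp_pos: [0.5486, 0.0856, 0.1026]
orientation: [[-0.07, 0.998, 0.0], [0.998, 0.07, 0.0], [0.0, 0.0, -1.0]]
wrist_force: [-0.4, -0.2, -0.9]
grip_width: 0.0106
grip_force: 97.7
```

```bash
python3 - <<'E'
from h import *
go([.5484,.0858,.1],94)
P,im=shot("wrist","w4"); shot("scene","s4")
b=cv2.imread("pics/s4.png")[180:300,290:460]
w=np.hstack([cv2.resize(im[:,:,::-1],(400,300)),cv2.resize(b,(400,300),interpolation=2)]); cv2.imwrite("pics/c4.png",w)
print(proj(P,[[.5401,.2195,.08],[.5427,.1796,.094]]).round(1).tolist())
E
```

```text
t 7.9 tcp [0.5486 0.0856 0.1026] az 94.0 tilt z [ 5.e-04  1.e-04 -1.e+00] F [-0.38 -0.22 -0.9 ] M [ 0.01 -0.05  0.02] w 0.0106 gf 97.68396377563477
delta [ 0.0002 -0.0002  0.0026] yaw 0.0
[[315.7, -79.1], [315.3, 41.4]]
```

View pics/c4.png

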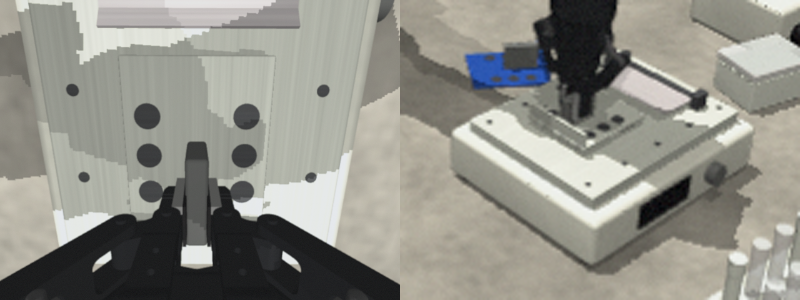

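The wrist half (scaled to 400 px wide) shows the flap lip at row 26, centred at col 198. The plate's plain edge is at row 55, centred at col 197, so it is square and central just before the lip. Lowering gently onto the bar.

Request:
{"name": "jog_arm", "arguments": {
  "steps": [
    {"delta_pos": [0,0,0.002],"yaw": 0},
    {"delta_pos": [0,0,0.004],"yaw": 0},
    {"delta_pos": [0,0,0.005],"yaw": 0},
    {"delta_pos": [0,0,0.005],"yaw": 0},
    {"delta_pos": [0,0,0.005],"yaw": 0}
  ]
}}

```text
clock: 8.62
tcp_pos: [0.5484, 0.0856, 0.0974]
orientation: [[-0.07, 0.998, 0.0], [0.998, 0.07, -0.0], [-0.0, 0.0, -1.0]]
wrist_force: [-0.2, -1.6, 1.3]
grip_width: 0.0102
grip_force: 97.9
```

```bash
python3 - <<'E'
from h import *
go([.5484,.0858,.096],94)
E
```

```text
t 8.62 tcp [0.5484 0.0856 0.0974] az 94.01 tilt z [ 1.e-04 -0.e+00 -1.e+00] F [-0.17 -1.58  1.26] M [-0.15  0.23  0.03] w 0.0102 gf 97.93401002883911
delta [ 0.0002 -0.      0.0014] yaw 0.0002
```

Request:
{"name": "jog_arm", "arguments": {
  "steps": [
    {"delta_pos": [0,0,0.001],"yaw": 0},
    {"delta_pos": [0,0,0.002],"yaw": 0},
    {"delta_pos": [0,0,0.002],"yaw": 0},
    {"delta_pos": [0,0,0.002],"yaw": 0},
    {"delta_pos": [0,0,0.002],"yaw": 0}
  ]
}}

```text
clock: 9.25
tcp_pos: [0.5485, 0.0855, 0.0954]
orientation: [[-0.07, 0.998, 0.0], [0.998, 0.07, -0.0], [-0.0, 0.0, -1.0]]
wrist_force: [-0.8, -2.4, 3.0]
grip_width: 0.0103
grip_force: 98.1
```

```bash
python3 - <<'E'
from h import *
go([.5484,.0858,.096],94)
E
```

```text
t 9.25 tcp [0.5485 0.0855 0.0954] az 94.0 tilt z [ 1.e-04 -0.e+00 -1.e+00] F [-0.8  -2.38  3.05] M [-0.21  0.16  0.05] w 0.0103 gf 98.07484030723572
delta [ 0.0003 -0.     -0.0006] yaw 0.0
```

Request:
{"name": "jog_arm", "arguments": {
  "steps": [
    {"delta_pos": [0.007,0,0],"yaw": 0},
    {"delta_pos": [0.014,0,0],"yaw": 0},
    {"delta_pos": [0.021,0,0],"yaw": 0},
    {"delta_pos": [0.028,0,0],"yaw": 0},
    {"delta_pos": [0.034,0,0],"yaw": 0}
  ]
}}

```text
clock: 9.88
tcp_pos: [0.546, 0.1201, 0.0953]
orientation: [[-0.07, 0.998, 0.0], [0.998, 0.07, 0.0], [0.0, 0.0, -1.0]]
wrist_force: [0.1, -2.6, 2.4]
grip_width: 0.0103
grip_force: 98.2
```

```bash
python3 - <<'E'
from h import *
go([.545,.141,.095],94)
P,im=shot("wrist","w5"); shot("scene","s5")
b=cv2.imread("pics/s5.png")[180:280,320:460]
w=np.hstack([cv2.resize(im[:,:,::-1],(400,300)),cv2.resize(b,(400,300),interpolation=2)]); cv2.imwrite("pics/c5.png",w)
E
```

```text
t 9.88 tcp [0.546  0.1201 0.0953] az 94.03 tilt z [ 0.e+00  1.e-04 -1.e+00] F [ 0.05 -2.62  2.43] M [-0.48 -0.02 -0.02] w 0.0103 gf 98.16650748252869
delta [0.0209 0.0005 0.0003] yaw 0.0005
```

View pics/c5.png

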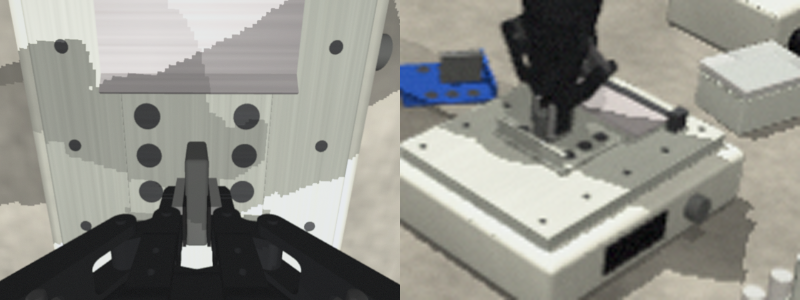

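The plain edge is now under the flap: in the wrist half the lip is at row 92, over the plate, centred at col 198. The flap still lies down and forces are small. Continuing to the stop.

Request:
{"name": "jog_arm", "arguments": {
  "steps": [
    {"delta_pos": [0.004,0,0],"yaw": 0},
    {"delta_pos": [0.008,0,0],"yaw": 0},
    {"delta_pos": [0.012,0,0],"yaw": 0},
    {"delta_pos": [0.016,0,0],"yaw": 0},
    {"delta_pos": [0.018,0,0],"yaw": 0}
  ]
}}

```text
clock: 10.6
tcp_pos: [0.5447, 0.1377, 0.0953]
orientation: [[-0.07, 0.998, -0.0], [0.998, 0.07, 0.0], [0.0, -0.0, -1.0]]
wrist_force: [-0.4, -2.3, 3.6]
grip_width: 0.0104
grip_force: 98.2
```

Request:
{"name": "jog_arm", "arguments": {
  "steps": [
    {"delta_pos": [0.001,0,0],"yaw": 0},
    {"delta_pos": [0.002,0,0],"yaw": 0},
    {"delta_pos": [0.002,0,0],"yaw": 0},
    {"delta_pos": [0.002,0,0],"yaw": 0},
    {"delta_pos": [0.002,0,0],"yaw": 0}
  ]
}}

```text
clock: 11.22
tcp_pos: [0.5446, 0.1395, 0.0953]
orientation: [[-0.07, 0.998, -0.0], [0.998, 0.07, 0.0], [0.0, -0.0, -1.0]]
wrist_force: [0.7, -1.1, 3.1]
grip_width: 0.01
grip_force: 98.2
```

```bash
python3 - <<'E'
from h import *
go([.545,.141,.095],94)
E
```

```text
t 11.22 tcp [0.5446 0.1395 0.0953] az 94.01 tilt z [-0.e+00  2.e-04 -1.e+00] F [ 0.72 -1.06  3.06] M [-0.27  0.02 -0.02] w 0.01 gf 98.20134401321411
delta [0.0015 0.0005 0.0003] yaw 0.0001
```

Request:
{"name": "jog_arm", "arguments": {
  "steps": [
    {"delta_pos": [0.001,0,0],"yaw": 0},
    {"delta_pos": [0.002,0,0],"yaw": 0},
    {"delta_pos": [0.002,0,0],"yaw": 0},
    {"delta_pos": [0.002,0,0],"yaw": 0},
    {"delta_pos": [0.002,0,0],"yaw": 0}
  ]
}}

```text
clock: 11.85
tcp_pos: [0.5446, 0.14, 0.0953]
orientation: [[-0.069, 0.998, -0.0], [0.998, 0.069, -0.002], [-0.002, -0.0, -1.0]]
wrist_force: [0.4, -9.1, 5.3]
grip_width: 0.0105
grip_force: 98.8
```

```bash
python3 - <<'E'
from h import *
go([.545,.141,.095],94)
E
```

```text
t 11.85 tcp [0.5446 0.14   0.0953] az 93.95 tilt z [-2.0e-04 -1.6e-03 -1.0e+00] F [ 0.39 -9.09  5.34] M [-1.86 -0.06  0.1 ] w 0.0105 gf 98.78576159477234
delta [0.001  0.0005 0.0003] yaw -0.0009
```

Stop contact is felt (Fy −9 N) at TCP y 0.140, as expected. Easing off 1 mm and pressing down.

Request:
{"name": "jog_arm", "arguments": {
  "steps": [
    {"delta_pos": [-0.0005,0,0.0005],"yaw": 0},
    {"delta_pos": [-0.001,0,0.001],"yaw": 0},
    {"delta_pos": [-0.001,0,0.0015],"yaw": 0},
    {"delta_pos": [-0.001,0,0.002],"yaw": 0},
    {"delta_pos": [-0.001,0,0.002],"yaw": 0}
  ]
}}

```text
clock: 12.48
tcp_pos: [0.5446, 0.1399, 0.0941]
orientation: [[-0.069, 0.998, 0.0], [0.998, 0.069, -0.001], [-0.001, 0.0, -1.0]]
wrist_force: [-6.7, -7.5, 20.0]
grip_width: 0.01
grip_force: 100.9
```

```bash
python3 - <<'E'
from h import *
go([.545,.141,.095],94)
E
```

```text
t 12.47 tcp [0.5446 0.1399 0.0941] az 93.98 tilt z [ 2.e-04 -9.e-04 -1.e+00] F [-6.72 -7.54 19.99] M [-1.49  1.28  0.08] w 0.01 gf 100.92424392700195
delta [ 0.0011  0.0004 -0.0009] yaw -0.0003
```

Request:
{"name": "jog_arm", "arguments": {
  "steps": [
    {"delta_pos": [0,0,-0.0003],"yaw": 0},
    {"delta_pos": [0,0,-0.0003],"yaw": 0},
    {"delta_pos": [0,0,-0.0003],"yaw": 0},
    {"delta_pos": [0,0,-0.0003],"yaw": 0},
    {"delta_pos": [0,0,-0.0003],"yaw": 0}
  ]
}}

```text
clock: 13.1
tcp_pos: [0.5446, 0.1399, 0.0941]
orientation: [[-0.069, 0.998, 0.0], [0.998, 0.069, -0.001], [-0.001, 0.0, -1.0]]
wrist_force: [-4.4, -6.3, 15.1]
grip_width: 0.0104
grip_force: 99.8
```

```bash
python3 - <<'E'
from h import *
go([.545,.141,.095],94)
P,im=shot("wrist","w6"); shot("scene","s6"); i=cv2.imread("pics/w6.png")
h2=dark(i,[(235,186,26),(395,186,26),(238,248,26),(391,248,26)]); print(h2.round(1).tolist())
X=onz(P,h2,.085); m=X.reshape(2,2,3).mean(1); print("spans",np.linalg.norm(X[1]-X[0]),np.linalg.norm(X[3]-X[2]),np.linalg.norm(m[0]-m[1]))
u=(m[0]-m[1])/np.linalg.norm(m[0]-m[1]); e=m[0]+.035*u
d=np.array([-.0654,.9979,0]); l=np.array([.9979,.0654,0]); home=np.array([.5401,.2195,.085])
print("edge",e.round(4),"along/lat to home",((e-home)@d).round(4),((e-home)@l).round(4),"az",np.degrees(np.arctan2(u[1],u[0])))
b=cv2.imread("pics/s6.png")[180:280,320:460]
w=np.hstack([cv2.resize(i,(400,300)),cv2.resize(b,(400,300),interpolation=2)]); cv2.imwrite("pics/c6.png",w)
E
```

```text
t 13.1 tcp [0.5446 0.1399 0.0941] az 93.98 tilt z [ 1.e-04 -8.e-04 -1.e+00] F [-4.37 -6.33 15.15] M [-1.32  0.8   0.12] w 0.0104 gf 99.77059364318848
delta [ 0.0011  0.0005 -0.0009] yaw -0.0003
[[234.5, 183.1], [394.6, 192.8], [238.2, 248.6], [390.3, 249.0]]
spans 0.06021904871439355 0.05964087491608108 0.024081431329236628
edge [0.54   0.2187 0.085 ] along/lat to home -0.0007 -0.0002 az 93.39530098489526
```

View pics/c6.png

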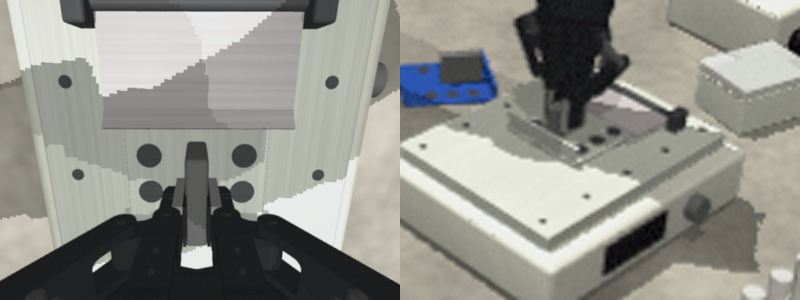

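The last view shows the lip at row 129, over the plate and square, with the flap lying down. The visible holes sit where they did on pickup, (238,248) and (390,249), so the plate has not tilted in the grip. The push is about 16 N and steady, with the edge at the stop. Handing in.

```bash
python3 -c "
from h import *
print(job.finish_job())"
```

```text
the job is handed in; nothing more can be done
None
```

I handed the job in with the carrier held against the stop and still gripped: square and central by my measurements, pressed flat with about 16 N, the flap lying down and no bystander knowingly touched; no verdict was returned.

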